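# Lay out the goldsmith's soldering station

## Task

Set up the soldering station around the pale soldering board: lay the charcoal block flat in the middle of the board, its long side along the board's long side, and lay the brass collar flat in the middle of the charcoal. Lift the top porcelain cup straight off the nested pair and stand it beside the middle of the board's left-hand short edge (left as the robot sees it), and stand the wide glass jar behind the middle of the board's far long edge, the cup and the jar each with a gap of about 25 mm to the board. Leave the lower cup where it stands and do not disturb the narrow jar, the screwdriver or the brush.

Things in the scene. Friction and masses are not known exactly. Their poses are not given: they have to be found in the camera images.
- board: Soldering board: a pale off-white flat slab fixed to the bench, 100 mm (x) by 130 mm (y) by 15 mm thick. Origin: centre of its underside, on the bench. Its x points away from the robot (to its far long edge), its y to its left-hand short edge, z up; it is turned by at most 0.25 rad from the robot's axes.
- charcoal: Charcoal soldering block: a black rectangular block, 45 mm (its x) by 70 mm (its y, the long side) by 30 mm high, loose. Origin: centre of its underside, z up. Its long side starts within 0.5 rad of the robot's left-right direction.
- collar: Brass collar (the workpiece): a plain ring, 40 mm outside diameter, 30 mm bore, 14 mm high, lying flat, loose. Origin: centre of its underside, z up along its axis.
- upper_cup: Upper of two identical nested white porcelain cups, shape as told for the lower one. It stands on the lower cup's inner floor: foot 18 mm above the bench, rim at 64 mm, its rim band from 48 to 64 mm above the bench (2 mm clear above the lower cup's rim); grip it by this band from outside. Origin: centre of its underside (foot), z up.
- lower_cup: Lower of the two nested cups, loose on the bench; it stays. Each cup is 46 mm high: foot 38 mm across, side widening to 52 mm at 28 mm height, then an upright rim band 60 mm in outside diameter from 30 to 46 mm; wall 2.5 mm, inner floor 18 mm above the foot. Origin: centre of its underside, z up.
- wide_jar: Wide flux jar: closed squat round glass jar with an aluminium cap, 52 mm in diameter, 52 mm high in all, loose. Origin: centre of its underside, z up.
- narrow_jar: Narrow jar: the same kind of closed glass jar but slim, 32 mm in diameter, 62 mm high, loose. A bystander, not to be disturbed. Origin: centre of its underside, z up.
- screwdriver: Wood-handled screwdriver lying loose across the far part of the bench. A bystander, not to be disturbed. Its x axis runs along it to the tip.
- brush: Flat wood-handled brush lying loose at the far right of the bench. A bystander, not to be disturbed. Its x axis runs along it to the bristles.

How it is judged:
By the outcome, as a careful person would: the job done as asked, in the order asked, and still so for the second after the job is handed in, with the robot touching nothing.
It also fails if it takes over 112 s, if anything falls off the work surface, if the arm or the gripper's body presses on something with over 40 N, if the wrist force passes 120 N, or if a joint passes its speed limit or range.

## Robot

A 6-joint arm with a two-finger parallel gripper is mounted at the origin on the work surface. World frame = base frame: x ahead of the robot, y to its left, z up, the work surface at z = 0. Lengths are in m, angles in rad, forces in N, time in s.
With the tool pointing down it reaches from about 0.25 to 0.725 m from the base axis. Payload 4 kg.
Tool frame: the origin (TCP) lies midway between the tips of the shut fingers; the grasp point (between the pads) lies 19 mm behind it; z points along the fingers, y is the line along which they close (so a half turn about z gives the same grasp; the last joint's range is limited). The gripper opens to 85 mm and grips with 20 to 120 N. Pads are 22 mm wide; open, the fingers measure 114 mm over their backs; the gripper's body (76 mm by 85 mm) begins 54 mm behind the grasp point. The pads swing forward as they close: fully open they stand 13 mm farther back than shut.
Start: joints at [-1.202, 0.241, 0.005, 1.335, 0, 1.571], TCP at [0.18, -0.466, 0.231] pointing down, gripper open.
Joint ranges: [-2.72, 2.72], [-1.05, 1.87], [-1.09, 1.28], [-1.99, 2.15], [-1.42, 1.44], [-3.14, 3.14]. Speed limits (rad/s): [2.79, 2.79, 3.14, 3.14, 3.14, 3.14].

## Interface

Orientations are given as a unit quaternion [x, y, z, w].
In Python, from workcell import get_obs, camera, job_done, silhouettes gives the robot as it stands. The module is installed in compiled form; this text tells all that it offers.
- The arm moves only by the tool drive_tool, never from a script. Its argument "increments" is a list of rows, each a list of 3 entries, a list of its own where there are three numbers: the shift along the world's x, y, z in mm, then the turn, a rotation vector about the world's x, y, z in degrees, then the opening, from 0 (shut) to 1 (fully open). A call has 1 to 8 rows; each row shifts and turns the commanded pose from where the row before left it; what a row does not reach is not made up. A row lasts 1/12 s, in which the tool goes at most 41.7 mm and 7.16 degrees, less where a joint would pass 70% of its speed; a pose out of reach is approached as far as the arm can. A call is refused whole if a number of a shift passes 41.7 or a number of a turn 7.16, either way. A call with a gripper value outside its range is refused whole. The fingers move at their own pace and stop on an object; the grip force is fixed at half the most. Time passes only in rows, so rows that do not move let the fingers close. It gives the time, the measured TCP pose, the force, the opening and the grip force at its end, in the units of the state.
- get_obs(): the state, without advancing time (a new reading comes with each control period).
- camera(name): name is "scene" or "top" or "wrist"; returns a dict with "image" (480x640x3 uint8, red, green, blue), "K" (3x3 intrinsics, pixels), "k1" (the pictures are not rectified: a ray, as slopes to the right and down, at radius r is drawn at 1 + k1 r^2 times it, then the intrinsics apply), "view" (4x4, takes a point from world to camera coordinates). Camera axes: x right, y down, z forward; pixel columns grow to the right and rows downward; lengths in m; the calibration is good to about 2 mm. A picture is of the moment at which its call begins. There is no depth.
- job_done(): hands the job in; it is judged then, once.
Trained networks look in a picture, given as the dict that the camera call returned (one of the last four; its "shot" number tells which), for a name from the list of things; names that differ only in an ending like _2 or _b are one class to them, and where a whole thing is asked for, a point or a joint stands for the part that bears it (a point fixed in the world has none). Each returns a list of dicts, best first, with "conf" (0 to 1); they miss things now and then, are a little off and sometimes report something else, mostly with a low value. They report only what shows in the picture. A call takes as long as a camera call.
- silhouettes(query, picture): "region" (480x640 bool, what is visible of it) and "bbox" ([left, top, right, bottom] in pixels, round what is visible of it).
The state is a dict: "clock": time; "joint_pos": joint angles; "joint_vel": joint speeds; "tau": joint torques, N m; "eef_pos": TCP position; "tool_rot": TCP orientation; "ft_force": force on the tool from outside, world axes, zero at the start; "ft_torque": the same for the moment, N m; "grip_width": finger opening in m; "grasp_force": force on a finger pad.
Only numpy, scipy, OpenCV 4.12 (cv2) and the standard library are available. Lean on these libraries where they do the work, as an engineer would, in place of code of your own. Each camera call takes 0.05 s, during which the arm holds its last target. There are 200 camera calls.

## Working session

There is one attempt and no reset: what is moved stays moved. The work goes in short steps, Python scripts to look and compute and a tool call to move; the robot and the scene stay as the last step left them, time stands still between calls to the robot, and variables do not carry over. Pictures are saved under pics/ and viewed, at most 14 in all, crops included, and the job is handed in when it is done.

Besides the shell and the picture viewer there is one more tool, called by a JSON object that holds its "method" and its "body", one argument or row to a line. drive_tool: Moves the arm, as the interface text tells. Its arguments: {"type":"object","properties":{"increments":{"type":"array"}},"required":["increments"]}

```bash
mkdir -p pics; cat > h.py <<'E'
import numpy as np, cv2
from workcell import get_obs, camera, job_done, silhouettes
def save(p,n): cv2.imwrite('pics/'+n+'.png',cv2.cvtColor(p['image'],cv2.COLOR_RGB2BGR))
def dist(p): return np.array([p['k1'],0,0,0],float)
def proj(p,X):
    V=np.array(p['view']); r,_=cv2.Rodrigues(V[:3,:3])
    return cv2.projectPoints(np.asarray(X,float).reshape(-1,1,3),r,V[:3,3],np.array(p['K'],float),dist(p))[0].reshape(-1,2)
def ray(p,uv,z):
    uv=np.asarray(uv,float).reshape(-1,1,2)
    n=cv2.undistortPoints(uv,np.array(p['K'],float),dist(p)).reshape(-1,2)
    V=np.array(p['view']);R=V[:3,:3];c=-R.T@V[:3,3]
    d=np.c_[n,np.ones(len(n))]@R
    return c+d*((z-c[2])/d[:,2])[:,None]
E
cat > a.py <<'E'
from h import *
t=camera('top');s=camera('scene');save(t,'top0');save(s,'scene0')
np.set_printoptions(precision=4,suppress=True)
for p in (t,s):
    print(-np.array(p['view'])[:3,:3].T@np.array(p['view'])[:3,3],p['k1'])
    for n in ['board','charcoal','collar','upper_cup','lower_cup','wide_jar','narrow_jar','screwdriver','brush']:
        for d in silhouettes(n,p)[:2]:
            m=d['region'];v,u=np.nonzero(m)
            print(n,round(d['conf'],2),d['bbox'],m.sum(),ray(p,[u.mean(),v.mean()],0.03)[0][:2], cv2.minAreaRect(np.c_[u,v].astype(np.float32)))
E
python3 a.py; python3 -c "
from workcell import get_obs;print(get_obs())"
```

```text
[ 0.5033 -0.0464  1.1969] -0.029808132263217935
board 0.91 [231.1, 256.9, 305.9, 318.0] 3519 [0.5109 0.0552] ((270.24853515625, 286.1156005859375), (52.91590118408203, 68.42574310302734), 81.25383758544922)
charcoal 0.68 [471.0, 272.2, 514.2, 306.6] 943 [ 0.5093 -0.3701] ((494.0500183105469, 290.6500244140625), (25.298221588134766, 39.528465270996094), 71.56504821777344)
collar 0.71 [124.2, 237.3, 150.1, 257.4] 211 [0.5797 0.3151] ((136.5, 248.0), (18.0, 21.0), 90.0)
upper_cup 0.78 [409.7, 234.0, 444.5, 265.2] 847 [ 0.5856 -0.2383] ((425.0, 249.5), (31.0, 32.0), 90.0)
wide_jar 0.63 [105.7, 287.3, 138.9, 313.5] 793 [0.4793 0.3364] ((123.0, 300.0), (26.0, 34.0), 90.0)
wide_jar 0.54 [406.3, 237.2, 441.0, 265.2] 847 [ 0.5851 -0.2369] ((424.0, 249.5), (31.0, 32.0), 90.0)
narrow_jar 0.54 [413.4, 319.7, 435.0, 338.5] 277 [ 0.4357 -0.2364] ((423.60003662109375, 328.3000183105469), (21.0190372467041, 15.205260276794434), 26.56505012512207)
screwdriver 0.55 [230.2, 140.8, 329.4, 155.8] 727 [0.7803 0.006 ] ((279.5274353027344, 146.45138549804688), (99.3758544921875, 13.233469009399414), 2.86240
[... 1756 characters left out ...]
'clock': 1.0, 'joint_pos': array([-1.20200076e+00,  2.40572543e-01,  4.97966075e-03,  1.33522126e+00,
        9.65261705e-06,  1.57078738e+00]), 'joint_vel': array([ 0.00035935,  0.00032009, -0.00071936,  0.0015572 , -0.00222097,
        0.001027  ]), 'tau': array([-5.85022844e-04, -3.72215509e+01,  2.52696508e+01,  1.36964150e-03,
       -5.46164586e-05, -6.71178483e-06]), 'eef_pos': array([ 0.18024207, -0.4663625 ,  0.23131241]), 'tool_rot': array([ 9.83046028e-01,  1.83358958e-01,  3.11129599e-06, -9.64142167e-06]), 'ft_force': array([-0.1001255 , -0.13770819, -0.76664867]), 'ft_torque': array([ 0.00434341, -0.00605049, -0.01839097]), 'grasp_force': 0.0, 'grip_width': 0.08539623870854986}
```

View pics/top0.png

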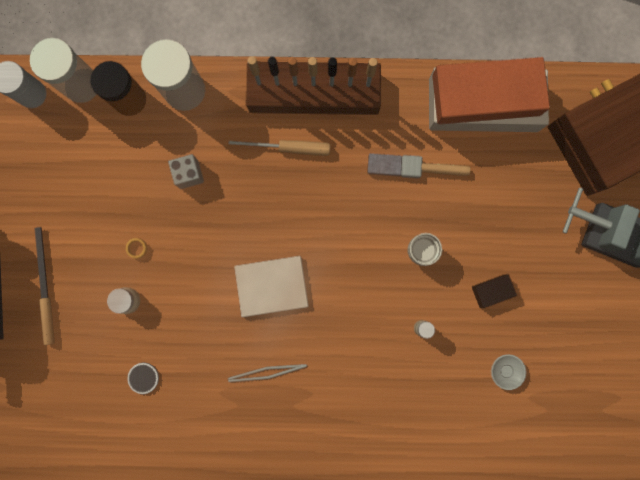

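View pics/scene0.png

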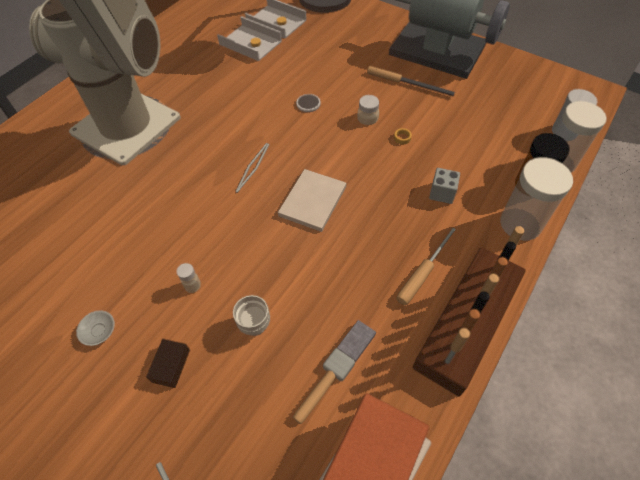

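The top view shows the board at (270,287), charcoal (494,291), collar (136,249), nested cups (425,250), wide jar (123,300) and narrow jar (426,330). The network's finds agree with these, apart from low-confidence duplicates. Next I fit the known shapes to the masks.

```bash
cat > fit.py <<'E'
from h import *
from scipy.optimize import minimize
def cyl(parts):
    a=np.linspace(0,2*np.pi,48,endpoint=False)
    return np.vstack([np.c_[r*np.cos(a),r*np.sin(a),0*a+z] for r,z in parts])
def box(x,y,z0,z1): return np.array([[i*x/2,j*y/2,k] for i in(-1,1) for j in(-1,1) for k in(z0,z1)])
M=dict(board=box(.1,.13,0,.015),charcoal=box(.045,.07,0,.03),collar=cyl([(.02,0),(.02,.014)]),
 upper_cup=cyl([(.03,.048),(.03,.064)]),wide_jar=cyl([(.026,0),(.026,.052)]),narrow_jar=cyl([(.016,0),(.016,.062)]))
def hullmask(pts):
    S=4
    m=np.zeros((480*S,640*S),np.uint8)
    h=cv2.convexHull(pts.astype(np.float32)).reshape(-1,2)
    cv2.fillConvexPoly(m,np.round((h+.5)*S*16).astype(np.int32),1,shift=4)
    return cv2.resize(m.astype(np.float32),(640,480),interpolation=cv2.INTER_AREA)
def best(n,p,near=None):
    D=silhouettes(n,p)
    if not D: return None
    d=D[0]
    m=d['region'].astype(np.uint8)
    v,u=np.nonzero(m); 
    h=cv2.convexHull(np.c_[u,v].astype(np.int32)); o=np.zeros((480,640),np.uint8); cv2.fillConvexPoly(o,h,1)
    return d['conf'],o.astype(np.float32)
def fit(n,pics,x0,z=0,masks=None):
    P=M[n]; masks=masks or [best(n,p) for p in pics]
    def pose(x):
        c,s=np.cos(x[2]),np.sin(x[2]); return P@np.array([[c,s,0],[-s,c,0],[0,0,1]])+[x[0],x[1],z]
    def f(x,ms=None):
        x=np.r_[x[0]/1e3,x[1]/1e3,x[2]/50 if len(x)>2 else 0]
        tot=0
        for p,mk in zip(pics,masks):
            if mk is None: continue
            r=hullmask(proj(p,pose(x)));tot+=1-np.minimum(r,mk[1]).sum()/np.maximum(r,mk[1]).sum()
        return tot
    nd=3 if n in('board','charcoal') else 2
    x=np.array([x0[0]*1e3,x0[1]*1e3,(x0[2] if len(x0)>2 else 0)*50])[:nd]
    s=np.vstack([x]+[x+6*np.eye(nd)[i] for i in range(nd)])
    r=minimize(f,x,method='Nelder-Mead',options=dict(initial_simplex=s,xatol=.05,fatol=1e-4))
    return [round(v,4) for v in (r.x/np.r_[1000,1000,50][:nd])],round(r.fun,3)
E
cat > b.py <<'E'
from fit import *
t=camera('top');s=camera('scene')
for n,x0 in dict(board=(.511,.055,.15),charcoal=(.51,-.37,.3),collar=(.58,.315),upper_cup=(.58,-.235),wide_jar=(.48,.335),narrow_jar=(.435,-.236)).items():
    print(n,fit(n,[t,s],x0),fit(n,[t],x0),fit(n,[s],x0))
E
python3 b.py
```

```text
board ([np.float64(0.5112), np.float64(0.0569), np.float64(0.1665)], np.float64(0.066)) ([np.float64(0.5112), np.float64(0.0572), np.float64(0.1685)], np.float64(0.031)) ([np.float64(0.5111), np.float64(0.056), np.float64(0.1635)], np.float64(0.032))
charcoal ([np.float64(0.5092), np.float64(-0.3731), np.float64(0.3766)], np.float64(0.125)) ([np.float64(0.5095), np.float64(-0.3736), np.float64(0.3783)], np.float64(0.066)) ([np.float64(0.5087), np.float64(-0.3734), np.float64(0.384)], np.float64(0.057))
collar ([np.float64(0.5805), np.float64(0.3233)], np.float64(0.248)) ([np.float64(0.5811), np.float64(0.3233)], np.float64(0.137)) ([np.float64(0.58), np.float64(0.3242)], np.float64(0.108))
upper_cup ([np.float64(0.584), np.float64(-0.2338)], np.float64(0.086)) ([np.float64(0.5841), np.float64(-0.2338)], np.float64(0.029)) ([np.float64(0.5838), np.float64(-0.2344)], np.float64(0.057))
wide_jar ([np.float64(0.4784), np.float64(0.3367)], np.float64(0.258)) ([np.float64(0.4798), np.float64(0.336)], np.float64(0.142)) ([np.float64(0.4776), np.float64(0.3378)], np.float64(0.108))
narrow_jar ([np.float64(0.4362), np.float64(-0.2362)], np.float64(0.24)) ([np.float64(0.4362), np.float64(-0.2357)], np.float64(0.097)) ([np.float64(0.4362), np.float64(-0.2362)], np.float64(0.141))
```

Both cameras agree to about 1 mm, so I start moving towards the charcoal.

{"method": "drive_tool", "body": {
  "increments": [
    [[25,7,0],[0,0,7],1],
    [[25,7,0],[0,0,7],1],
    [[25,7,0],[0,0,7],1],
    [[25,7,0],[0,0,7],1],
    [[25,7,0],[0,0,7],1],
    [[25,7,0],[0,0,7],1],
    [[25,7,0],[0,0,7],1],
    [[25,7,0],[0,0,7],1]
  ]
}}

```text
clock: 2.97
eef_pos: [0.3815, -0.4099, 0.2313]
tool_rot: [0.78, 0.626, -0.0, 0.0]
ft_force: [-0.6, -0.6, 0.7]
grip_width: 0.085
grasp_force: 0.0
```

{"method": "drive_tool", "body": {
  "increments": [
    [[25,7,-20],[0,0,7],1],
    [[25,7,-20],[0,0,7],1],
    [[25,7,-20],[0,0,7],1],
    [[25,7,-20],[0,0,7],1],
    [[25,7,0],[0,0,6.5],1],
    [[4,2,0],[0,0,0],1],
    [[0,0,0],[0,0,0],1]
  ]
}}

```text
clock: 3.55
eef_pos: [0.5107, -0.3723, 0.1504]
tool_rot: [0.561, 0.828, 0.0, -0.0]
ft_force: [0.0, 0.7, 0.3]
grip_width: 0.0856
grasp_force: 0.0
```

```bash
cat > st.py <<'E'
from h import *
from scipy.spatial.transform import Rotation as R
o=get_obs();m=R.from_quat(o['tool_rot']).as_matrix()
print('t %.2f'%o['clock'],'tcp',(o['eef_pos']*1e3).round(1),'yaw_y %.2f deg'%np.degrees(np.arctan2(m[1,1],m[0,1])),'zaxis',m[:,2].round(3),'w %.1f'%(o['grip_width']*1e3),'gf %.1f'%o['grasp_force'],'F',o['ft_force'].round(1),'q',o['joint_pos'].round(2))
E
python3 st.py; python3 -c "
from h import *
p=camera('wrist');save(p,'w1')
import h
print(proj(p,[[.509,-.373,.03],[.509,-.373,0]]))"
```

```text
t 3.55 tcp [ 510.7 -372.3  150.4] yaw_y 21.73 deg zaxis [-0.001  0.001 -1.   ] w 85.6 gf 0.0 F [0.  0.7 0.3] q [-0.63  0.55  0.25  1.27  0.    0.56]
[[321.07868843 229.8273623 ]
 [321.51847444 219.71169212]]
```

```bash
python3 -c "
from fit import *
p=camera('wrist')
D=silhouettes('charcoal',p)
print([(d['conf'],d['bbox']) for d in D])
print(fit('charcoal',[p],(.509,-.373,.378)))"
```

```text
[(0.73, [288.1, 173.0, 358.3, 277.5])]
([np.float64(0.5094), np.float64(-0.3734), np.float64(0.3639)], np.float64(0.028))
```

View pics/w1.png

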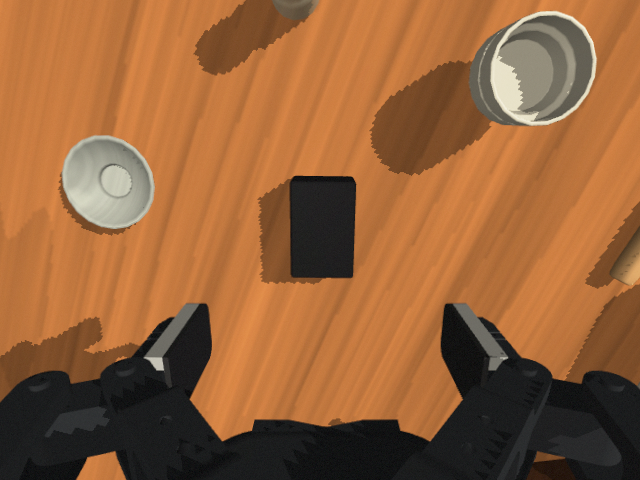

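The charcoal sits centred between the fingers, at about (323,227). The wrist fit agrees, so I grasp.

{"method": "drive_tool", "body": {
  "increments": [
    [[-1.3,-1,-30],[0,0,-0.9],1],
    [[0,0,-35],[0,0,0],1],
    [[0,0,-35],[0,0,0],1],
    [[0,0,-30],[0,0,0],1],
    [[0,0,-12],[0,0,0],1],
    [[0,0,0],[0,0,0],0.6],
    [[0,0,0],[0,0,0],0.3],
    [[0,0,0],[0,0,0],0]
  ]
}}

```text
clock: 4.42
eef_pos: [0.5093, -0.3759, 0.012]
tool_rot: [0.569, 0.823, -0.0, 0.002]
ft_force: [0.3, -0.7, 0.3]
grip_width: 0.0516
grasp_force: 0.0
```

{"method": "drive_tool", "body": {
  "increments": [
    [[0,0,0],[0,0,0],0],
    [[0,0,0],[0,0,0],0],
    [[0,0,0],[0,0,0],0],
    [[0,0,0],[0,0,0],0],
    [[0,0,0],[0,0,0],0]
  ]
}}

```text
clock: 4.83
eef_pos: [0.5099, -0.376, 0.0126]
tool_rot: [0.568, 0.823, -0.0, 0.003]
ft_force: [-0.2, -1.1, 5.6]
grip_width: 0.0437
grasp_force: 64.0
```

```bash
python3 st.py
```

```text
t 4.83 tcp [ 509.9 -376.    12.6] yaw_y 20.72 deg zaxis [ 0.005 -0.004 -1.   ] w 43.7 gf 64.0 F [-0.2 -1.1  5.6] q [-0.64  0.66  0.06  0.97 -0.    0.57]
```

{"method": "drive_tool", "body": {
  "increments": [
    [[0,0,15],[0,0,0],0],
    [[0,0,35],[0,0,0],0],
    [[0,0,40],[0,0,0],0],
    [[0,20,25],[0,0,0],0],
    [[0,35,10],[0,0,-2],0],
    [[0,35,0],[0,0,-2],0],
    [[0,35,0],[0,0,-2],0],
    [[0,35,0],[0,0,-2],0]
  ]
}}

```text
clock: 5.5
eef_pos: [0.5082, -0.2132, 0.1358]
tool_rot: [0.625, 0.78, 0.0, 0.001]
ft_force: [0.7, 0.3, -1.2]
grip_width: 0.0437
grasp_force: 63.2
```

{"method": "drive_tool", "body": {
  "increments": [
    [[0,35,0],[0,0,-2],0],
    [[0,35,0],[0,0,-1],0],
    [[0,35,0],[0,0,0],0],
    [[0,35,0],[0,0,0],0],
    [[0,35,0],[0,0,0],0],
    [[0,35,0],[0,0,0],0],
    [[0,30,0],[0,0,0],0],
    [[0,20,0],[0,0,0],0]
  ]
}}

```text
clock: 6.17
eef_pos: [0.508, 0.0486, 0.1354]
tool_rot: [0.644, 0.765, 0.001, 0.0]
ft_force: [-0.4, -0.4, -1.3]
grip_width: 0.0433
grasp_force: 63.2
```

{"method": "drive_tool", "body": {
  "increments": [
    [[0,0,0],[0,0,0],0],
    [[0,0,0],[0,0,0],0]
  ]
}}

```text
clock: 6.33
eef_pos: [0.5081, 0.0467, 0.1351]
tool_rot: [0.644, 0.765, 0.0, 0.001]
ft_force: [0.6, -0.0, 0.1]
grip_width: 0.0433
grasp_force: 63.2
```

```bash
python3 st.py; python3 -c "
from fit import *
p=camera('wrist');save(p,'w2')
o=get_obs();z=o['eef_pos'][2]-.0126
print(fit('board',[p],(.511,.057,.166)))
print(fit('charcoal',[p],(o['eef_pos'][0],o['eef_pos'][1],.166),z))"
```

```text
t 6.33 tcp [508.1  46.7 135.1] yaw_y 9.89 deg zaxis [ 0.001 -0.    -1.   ] w 43.3 gf 63.2 F [ 0.6 -0.   0.1] q [ 0.09  0.32 -0.14  1.1  -0.    1.49]
([np.float64(0.5125), np.float64(0.0559), np.float64(0.1729)], np.float64(0.23))
([np.float64(0.5091), np.float64(0.0492), np.float64(0.175)], np.float64(0.018))
```

{"method": "drive_tool", "body": {
  "increments": [
    [[2.2,7.5,-25],[0,0,-0.4],0],
    [[0,0,-30],[0,0,0],0],
    [[0,0,-25],[0,0,0],0],
    [[0,0,-12],[0,0,0],0],
    [[0,0,-5],[0,0,0],0],
    [[0,0,0],[0,0,0],0],
    [[0,0,0],[0,0,0],0]
  ]
}}

```text
clock: 7.07
eef_pos: [0.5108, 0.0524, 0.0379]
tool_rot: [0.648, 0.762, 0.0, 0.0]
ft_force: [0.6, -1.1, -0.3]
grip_width: 0.0435
grasp_force: 63.2
```

```bash
python3 st.py
```

```text
t 7.07 tcp [510.8  52.4  37.9] yaw_y 9.25 deg zaxis [ 0.001  0.    -1.   ] w 43.5 gf 63.2 F [ 0.6 -1.1 -0.3] q [ 0.1   0.44 -0.26  0.87 -0.    1.51]
```

{"method": "drive_tool", "body": {
  "increments": [
    [[-0.4,1.8,-4],[0,0,0.2],0],
    [[0,0,-3],[0,0,0],0],
    [[0,0,-2],[0,0,0],0],
    [[0,0,-1.2],[0,0,0],0],
    [[0,0,0],[0,0,0],0],
    [[0,0,0],[0,0,0],0]
  ]
}}

```text
clock: 7.57
eef_pos: [0.51, 0.0551, 0.0276]
tool_rot: [0.646, 0.763, 0.0, 0.0]
ft_force: [-1.1, -0.6, 3.2]
grip_width: 0.0436
grasp_force: 63.4
```

{"method": "drive_tool", "body": {
  "increments": [
    [[0,0,0],[0,0,0],0.7],
    [[0,0,0],[0,0,0],0.8],
    [[0,0,0],[0,0,0],0.8],
    [[0,0,0],[0,0,0],0.8],
    [[0,0,10],[0,0,0],0.8],
    [[0,0,35],[0,0,0],0.8],
    [[0,0,40],[0,0,0],0.8],
    [[0,0,40],[0,0,0],0.8]
  ]
}}

```text
clock: 8.23
eef_pos: [0.5087, 0.0548, 0.1535]
tool_rot: [0.646, 0.763, -0.001, -0.001]
ft_force: [1.5, -0.1, 0.5]
grip_width: 0.0684
grasp_force: 0.0
```

{"method": "drive_tool", "body": {
  "increments": [
    [[0,0,0],[0,0,0],0.8],
    [[0,0,0],[0,0,0],0.8]
  ]
}}

```text
clock: 8.4
eef_pos: [0.5122, 0.0552, 0.156]
tool_rot: [0.646, 0.763, 0.003, 0.003]
ft_force: [0.1, -0.3, -0.3]
grip_width: 0.0681
grasp_force: 0.0
```

```bash
python3 st.py; python3 -c "
from fit import *
p=camera('wrist');save(p,'w3')
print(fit('board',[p],(.511,.057,.166)))
print(fit('charcoal',[p],(.511,.057,.166),.015))"
```

```text
t 8.40 tcp [512.2  55.2 156. ] yaw_y 9.53 deg zaxis [ 0.008  0.001 -1.   ] w 68.1 gf 0.0 F [ 0.1 -0.3 -0.3] q [ 0.11  0.31 -0.1   1.15 -0.    1.51]
([np.float64(0.5123), np.float64(0.0555), np.float64(0.1686)], np.float64(0.008))
([np.float64(0.5108), np.float64(0.0576), np.float64(0.183)], np.float64(0.023))
```

View pics/w3.png

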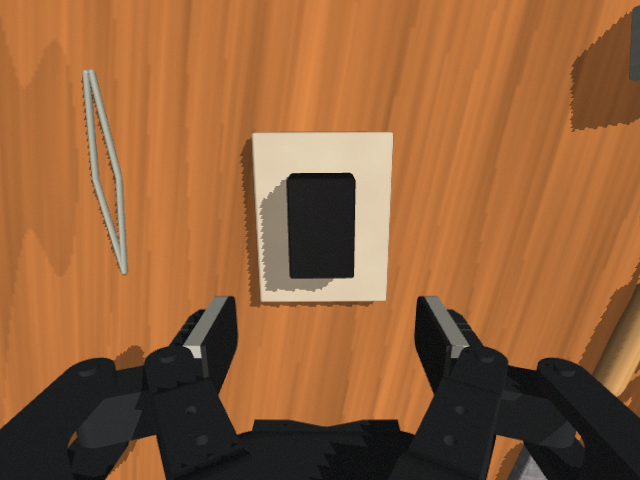

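{"method": "drive_tool", "body": {
  "increments": [
    [[8.5,33.5,0],[0,0,0],0.8],
    [[8.5,33.5,0],[0,0,0],0.8],
    [[8.5,33.5,0],[0,0,0],0.8],
    [[8.5,33.5,0],[0,0,0],0.8],
    [[8.5,33.5,0],[0,0,0],0.8],
    [[8.5,33.5,0],[0,0,0],0.8],
    [[8.5,33.5,-10],[0,0,0],0.8],
    [[8.5,33.5,-20],[0,0,0],0.8]
  ]
}}

```text
clock: 9.22
eef_pos: [0.5786, 0.325, 0.1224]
tool_rot: [0.646, 0.763, 0.001, 0.0]
ft_force: [0.9, -0.2, 0.0]
grip_width: 0.0682
grasp_force: 0.0
```

{"method": "drive_tool", "body": {
  "increments": [
    [[0,0,0],[0,0,0],0.8],
    [[0,0,0],[0,0,0],0.8],
    [[0,0,0],[0,0,0],0.8]
  ]
}}

```text
clock: 9.47
eef_pos: [0.5765, 0.3221, 0.1198]
tool_rot: [0.646, 0.764, -0.002, -0.001]
ft_force: [-0.4, 0.4, 0.4]
grip_width: 0.0684
grasp_force: 0.0
```

```bash
python3 st.py; python3 -c "
from fit import *
p=camera('wrist');save(p,'w4')
print(fit('collar',[p],(.58,.323)));print(fit('wide_jar',[p],(.478,.337)))"
```

```text
t 9.47 tcp [576.5 322.1 119.8] yaw_y 9.55 deg zaxis [-0.004 -0.003 -1.   ] w 68.4 gf 0.0 F [-0.4  0.4  0.4] q [ 0.51  0.62  0.3   1.25 -0.    1.91]
([np.float64(0.582), np.float64(0.3218)], np.float64(0.066))
([np.float64(0.4841), np.float64(0.3373)], np.float64(0.133))
```

View pics/w4.png

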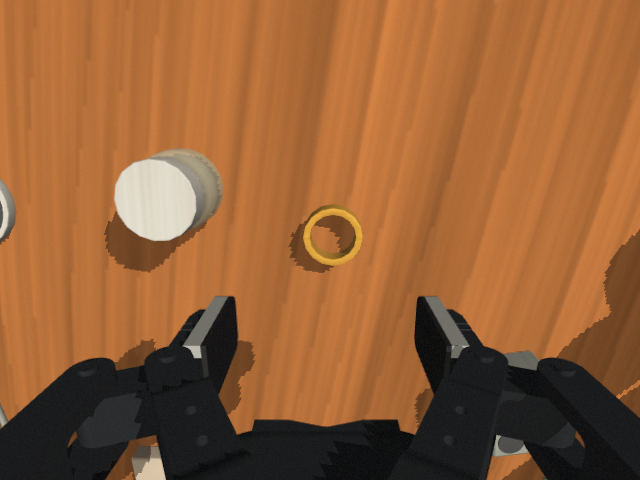

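The collar shows at (333,236) between the fingers; the jar at (165,200) is clear of the left finger. I descend on the collar.

{"method": "drive_tool", "body": {
  "increments": [
    [[4.8,0,-25],[0,0,0],0.8],
    [[0,0,-30],[0,0,0],0.8],
    [[0,0,-25],[0,0,0],0.8],
    [[0,0,-15],[0,0,0],0.8],
    [[0,0,-8],[0,0,0],0.8],
    [[0,0,0],[0,0,0],0.8],
    [[0,0,0],[0,0,0],0.8]
  ]
}}

```text
clock: 10.2
eef_pos: [0.5832, 0.3225, 0.0204]
tool_rot: [0.646, 0.763, 0.001, 0.0]
ft_force: [1.1, -0.1, 0.3]
grip_width: 0.0684
grasp_force: 0.0
```

```bash
python3 st.py; python3 -c "
from fit import *
p=camera('wrist');save(p,'w5')
print(fit('collar',[p],(.58,.323)))"
```

```text
t 10.20 tcp [583.2 322.5  20.4] yaw_y 9.47 deg zaxis [ 0.001  0.001 -1.   ] w 68.4 gf 0.0 F [ 1.1 -0.1  0.3] q [ 0.51  0.71  0.19  1.05 -0.    1.91]
([np.float64(0.582), np.float64(0.3218)], np.float64(0.05))
```

View pics/w5.png

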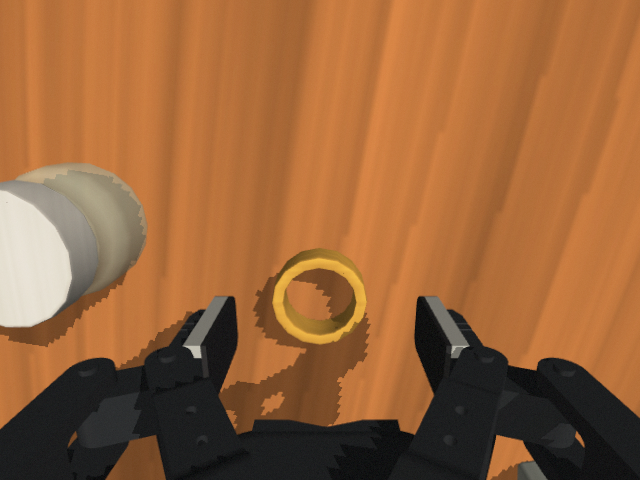

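The collar is centred at (320,297). I go down the last 18 mm and close.

{"method": "drive_tool", "body": {
  "increments": [
    [[-1.2,-0.7,-9],[0,0,0],0.8],
    [[0,0,-6],[0,0,0],0.8],
    [[0,0,-3.5],[0,0,0],0.8],
    [[0,0,0],[0,0,0],0.6],
    [[0,0,0],[0,0,0],0.4],
    [[0,0,0],[0,0,0],0],
    [[0,0,0],[0,0,0],0],
    [[0,0,0],[0,0,0],0]
  ]
}}

```text
clock: 10.97
eef_pos: [0.5816, 0.3224, 0.0009]
tool_rot: [0.646, 0.763, 0.0, 0.0]
ft_force: [0.6, 1.2, 1.3]
grip_width: 0.0376
grasp_force: 60.1
```

{"method": "drive_tool", "body": {
  "increments": [
    [[0,0,0],[0,0,0],0],
    [[0,0,0],[0,0,0],0],
    [[0,0,0],[0,0,0],0]
  ]
}}

```text
clock: 11.22
eef_pos: [0.5816, 0.3224, 0.0008]
tool_rot: [0.646, 0.763, 0.0, 0.0]
ft_force: [0.9, 1.4, 0.0]
grip_width: 0.0373
grasp_force: 60.2
```

```bash
python3 st.py
```

```text
t 11.22 tcp [581.6 322.4   0.8] yaw_y 9.53 deg zaxis [ 0.001  0.    -1.   ] w 37.3 gf 60.2 F [0.9 1.4 0. ] q [0.51 0.73 0.17 1.01 0.   1.91]
```

{"method": "drive_tool", "body": {
  "increments": [
    [[0,0,12],[0,0,0],0],
    [[0,0,35],[0,0,0],0],
    [[0,0,40],[0,0,0],0],
    [[-5,-20,30],[0,0,0],0],
    [[-9,-33,0],[0,0,0],0],
    [[-9,-33,0],[0,0,0],0],
    [[-9,-33,0],[0,0,0],0],
    [[-9,-33,0],[0,0,0],0]
  ]
}}

```text
clock: 11.88
eef_pos: [0.5398, 0.169, 0.1188]
tool_rot: [0.646, 0.764, 0.0, 0.0]
ft_force: [0.1, 1.1, 0.2]
grip_width: 0.0378
grasp_force: 60.3
```

{"method": "drive_tool", "body": {
  "increments": [
    [[-9,-33,0],[0,0,0],0],
    [[-9,-33,0],[0,0,0],0],
    [[-8,-30,0],[0,0,0],0],
    [[-4,-16,0],[0,0,0],0],
    [[0,0,-10],[0,0,0],0],
    [[0,0,-5],[0,0,0],0],
    [[0,0,0],[0,0,0],0],
    [[0,0,0],[0,0,0],0]
  ]
}}

```text
clock: 12.55
eef_pos: [0.5102, 0.0592, 0.1022]
tool_rot: [0.645, 0.764, -0.0, -0.0]
ft_force: [0.6, 0.1, -0.4]
grip_width: 0.0379
grasp_force: 60.3
```

```bash
python3 st.py; python3 -c "
from fit import *
p=camera('wrist')
o=get_obs();z=o['eef_pos'][2]-.0008
print(fit('charcoal',[p],(.511,.057,.166),.015));print(fit('collar',[p],o['eef_pos'][:2],z))"
```

```text
t 12.55 tcp [510.2  59.2 102.2] yaw_y 9.61 deg zaxis [-0.001  0.    -1.   ] w 37.9 gf 60.3 F [ 0.6  0.1 -0.4] q [ 0.12  0.36 -0.18  1.03  0.    1.52]
([np.float64(0.5112), np.float64(0.0574), np.float64(0.189)], np.float64(0.044))
([np.float64(0.5118), np.float64(0.0585)], np.float64(0.079))
```

{"method": "drive_tool", "body": {
  "increments": [
    [[-0.2,-1.2,-15],[0,0,0],0],
    [[0,0,-17],[0,0,0],0],
    [[0,0,-10],[0,0,0],0],
    [[0,0,-5],[0,0,0],0],
    [[0,0,0],[0,0,0],0],
    [[0,0,0],[0,0,0],0]
  ]
}}

```text
clock: 13.2
eef_pos: [0.5103, 0.0573, 0.0557]
tool_rot: [0.646, 0.764, -0.0, -0.0]
ft_force: [-0.1, -0.2, -0.8]
grip_width: 0.0374
grasp_force: 60.3
```

{"method": "drive_tool", "body": {
  "increments": [
    [[0,0.4,-4],[0,0,0],0],
    [[0,0,-3],[0,0,0],0],
    [[0,0,-1.5],[0,0,0],0],
    [[0,0,-1],[0,0,0],0],
    [[0,0,0],[0,0,0],0],
    [[0,0,0],[0,0,0],0]
  ]
}}

```text
clock: 13.7
eef_pos: [0.5101, 0.0574, 0.0462]
tool_rot: [0.646, 0.763, 0.0, -0.0]
ft_force: [0.1, -0.3, -0.0]
grip_width: 0.0376
grasp_force: 60.3
```

{"method": "drive_tool", "body": {
  "increments": [
    [[0,0,-0.4],[0,0,0],0],
    [[0,0,0],[0,0,0],0.55],
    [[0,0,0],[0,0,0],0.7],
    [[0,0,0],[0,0,0],0.7],
    [[0,0,10],[0,0,0],0.7],
    [[0,0,35],[0,0,0],0.7],
    [[0,0,40],[0,0,0],0.7],
    [[0,0,20],[0,0,0],1]
  ]
}}

```text
clock: 14.37
eef_pos: [0.512, 0.0576, 0.1556]
tool_rot: [0.646, 0.763, 0.002, 0.002]
ft_force: [1.6, 0.1, 0.7]
grip_width: 0.0702
grasp_force: 0.0
```

{"method": "drive_tool", "body": {
  "increments": [
    [[0,0,0],[0,0,0],1],
    [[0,0,0],[0,0,0],1]
  ]
}}

```text
clock: 14.53
eef_pos: [0.5115, 0.0576, 0.153]
tool_rot: [0.646, 0.763, 0.002, 0.002]
ft_force: [0.5, 0.4, 0.3]
grip_width: 0.0852
grasp_force: 0.0
```

```bash
python3 st.py; python3 -c "
from fit import *
p=camera('wrist');save(p,'w6')
print(fit('board',[p],(.511,.057,.166)))
print(fit('charcoal',[p],(.511,.057,.166),.015));print(fit('collar',[p],(.511,.057),.045))"
```

```text
t 14.53 tcp [511.5  57.6 153. ] yaw_y 9.53 deg zaxis [ 0.005  0.001 -1.   ] w 85.2 gf 0.0 F [0.5 0.4 0.3] q [ 0.11  0.31 -0.11  1.15 -0.    1.52]
([np.float64(0.5122), np.float64(0.0562), np.float64(0.1688)], np.float64(0.011))
([np.float64(0.511), np.float64(0.0572), np.float64(0.1733)], np.float64(0.022))
([np.float64(0.5116), np.float64(0.0574)], np.float64(0.032))
```

View pics/w6.png

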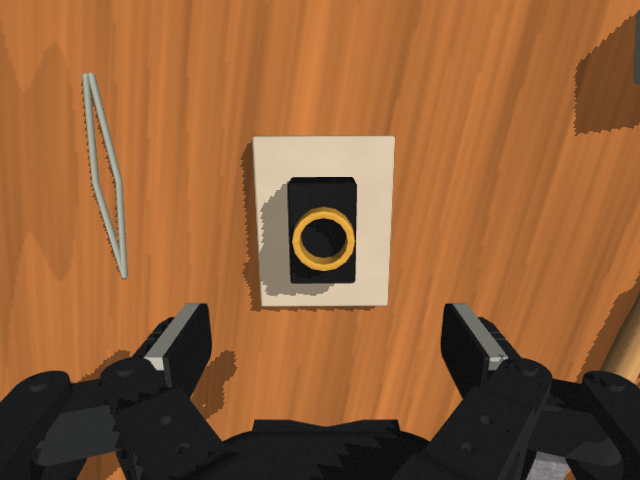

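Board, charcoal and collar are concentric: the collar is at (323,239), and its shift in view is only its height. Next is the cup.

{"method": "drive_tool", "body": {
  "increments": [
    [[9,-36,0],[0,0,0],1],
    [[9,-36,0],[0,0,0],1],
    [[9,-36,0],[0,0,0],1],
    [[9,-36,0],[0,0,0],1],
    [[9,-36,0],[0,0,0],1],
    [[9,-36,0],[0,0,0],1],
    [[9,-36,0],[0,0,0],1],
    [[9,-39,0],[0,0,0],1]
  ]
}}

```text
clock: 15.4
eef_pos: [0.5814, -0.2346, 0.1489]
tool_rot: [0.646, 0.764, -0.0, -0.002]
ft_force: [0.5, -0.6, -0.2]
grip_width: 0.0852
grasp_force: 0.0
```

{"method": "drive_tool", "body": {
  "increments": [
    [[0,0,0],[0,0,0],1],
    [[0,0,0],[0,0,0],1],
    [[0,0,0],[0,0,0],1]
  ]
}}

```text
clock: 15.65
eef_pos: [0.5811, -0.2333, 0.1489]
tool_rot: [0.646, 0.763, -0.0, -0.002]
ft_force: [-0.3, 1.0, -0.1]
grip_width: 0.0856
grasp_force: 0.0
```

```bash
python3 st.py; python3 -c "
from fit import *
p=camera('wrist');save(p,'w7')
print(fit('upper_cup',[p],(.584,-.234)))"
```

```text
t 15.65 tcp [ 581.1 -233.3  148.9] yaw_y 9.49 deg zaxis [-0.003  0.002 -1.   ] w 85.6 gf 0.0 F [-0.3  1.  -0.1] q [-0.38  0.54  0.23  1.27  0.    1.02]
([np.float64(0.5856), np.float64(-0.2344)], np.float64(0.038))
```

View pics/w7.png

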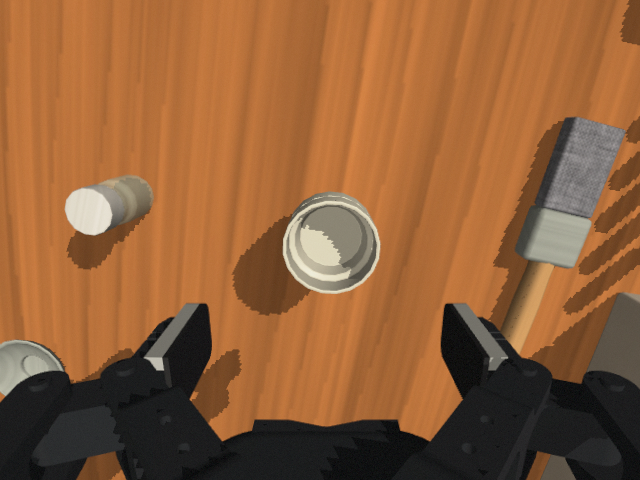

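The cup rim is centred at (332,247), a few mm towards +x from the TCP.

{"method": "drive_tool", "body": {
  "increments": [
    [[4,-0.9,-25],[0,0,0],1],
    [[0,0,-30],[0,0,0],1],
    [[0,0,-20],[0,0,0],1],
    [[0,0,-10],[0,0,0],1],
    [[0,0,-5],[0,0,0],1],
    [[0,0,0],[0,0,0],1],
    [[0,0,0],[0,0,0],1]
  ]
}}

```text
clock: 16.33
eef_pos: [0.587, -0.2342, 0.0619]
tool_rot: [0.646, 0.764, 0.0, 0.001]
ft_force: [-0.1, 0.9, -0.7]
grip_width: 0.0852
grasp_force: 0.0
```

```bash
python3 st.py; python3 -c "
from fit import *
p=camera('wrist')
print(fit('upper_cup',[p],(.584,-.234)))"
```

```text
t 16.33 tcp [ 587.  -234.2   61.9] yaw_y 9.58 deg zaxis [ 0.002 -0.001 -1.   ] w 85.2 gf 0.0 F [-0.1  0.9 -0.7] q [-0.38  0.61  0.12  1.08  0.    1.02]
([np.float64(0.5858), np.float64(-0.2342)], np.float64(0.023))
```

{"method": "drive_tool", "body": {
  "increments": [
    [[-1.3,0,-8],[0,0,0],1],
    [[0,0,-7],[0,0,0],1],
    [[0,0,-3],[0,0,0],1],
    [[0,0,0],[0,0,0],0.9],
    [[0,0,0],[0,0,0],0.8],
    [[0,0,0],[0,0,0],0.8]
  ]
}}

```text
clock: 16.93
eef_pos: [0.5849, -0.2345, 0.0427]
tool_rot: [0.646, 0.763, 0.0, -0.0]
ft_force: [0.3, -0.3, -0.0]
grip_width: 0.0682
grasp_force: 0.0
```

```bash
python3 st.py; python3 -c "
from fit import *
p=camera('wrist');save(p,'w8')
p=camera('scene');im=p['image'][250:380,180:330];cv2.imwrite('pics/s8.png',cv2.cvtColor(cv2.resize(im,None,fx=4,fy=4,interpolation=cv2.INTER_CUBIC),cv2.COLOR_RGB2BGR))"
```

```text
t 16.93 tcp [ 584.9 -234.5   42.7] yaw_y 9.53 deg zaxis [-0.  0. -1.] w 68.2 gf 0.0 F [ 0.3 -0.3 -0. ] q [-0.38  0.63  0.09  1.04  0.    1.02]
```

View pics/s8.png

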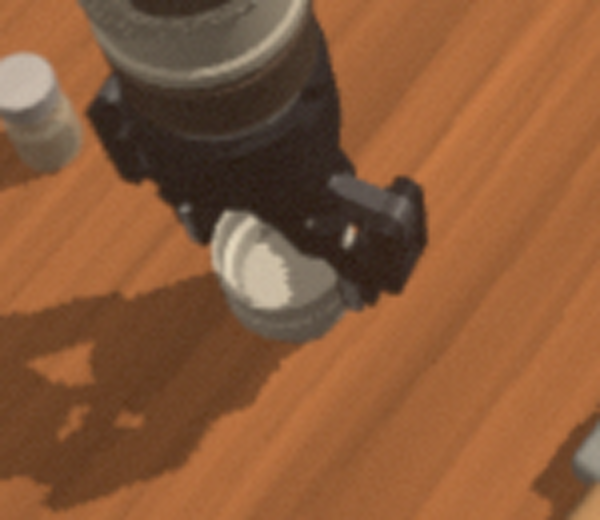

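```bash
python3 -c "
from h import *
p=camera('scene')
a=np.radians(9.5);d=np.array([np.cos(a),np.sin(a)]);n=np.array([-d[1],d[0]]);c=np.array([.5849,-.2345])
for r in(.034,.041):
  for s in(-.011,.011):
    for z in(.044,.048,.052,.056):
      q=proj(p,[*(c+d*r+n*s),z])[0]; print(r,s,z,((q-[180,250]+.5)*4).round(0))"
```

```text
0.034 -0.011 0.044 [346. 317.]
0.034 -0.011 0.048 [345. 313.]
0.034 -0.011 0.052 [344. 309.]
0.034 -0.011 0.056 [343. 305.]
0.034 0.011 0.044 [370. 273.]
0.034 0.011 0.048 [369. 269.]
0.034 0.011 0.052 [369. 265.]
0.034 0.011 0.056 [368. 261.]
0.041 -0.011 0.044 [361. 323.]
0.041 -0.011 0.048 [360. 319.]
0.041 -0.011 0.052 [359. 315.]
0.041 -0.011 0.056 [358. 312.]
0.041 0.011 0.044 [385. 279.]
0.041 0.011 0.048 [384. 275.]
0.041 0.011 0.052 [383. 271.]
0.041 0.011 0.056 [382. 267.]
```

The near pad's lower corner, at crop (347,308), is at z≈52 mm. That puts it on the upper rim band and clear of the lower cup's rim at 46, so I close.

{"method": "drive_tool", "body": {
  "increments": [
    [[0,0,0],[0,0,0],0.7],
    [[0,0,0],[0,0,0],0.6],
    [[0,0,0],[0,0,0],0.5],
    [[0,0,0],[0,0,0],0.4],
    [[0,0,0],[0,0,0],0.4]
  ]
}}

```text
clock: 17.5
eef_pos: [0.5852, -0.2348, 0.0437]
tool_rot: [0.646, 0.763, 0.0, 0.001]
ft_force: [-2.1, 0.6, 6.9]
grip_width: 0.0574
grasp_force: 64.3
```

{"method": "drive_tool", "body": {
  "increments": [
    [[0,0,6],[0,0,0],0.4],
    [[0,0,10],[0,0,0],0.4],
    [[0,0,15],[0,0,0],0.4],
    [[0,0,20],[0,0,0],0.4],
    [[0,0,20],[0,0,0],0.4],
    [[0,0,0],[0,0,0],0.4]
  ]
}}

```text
clock: 18.0
eef_pos: [0.5877, -0.2355, 0.1189]
tool_rot: [0.646, 0.763, 0.001, 0.004]
ft_force: [1.1, -0.8, -0.4]
grip_width: 0.0575
grasp_force: 63.8
```

```bash
python3 st.py; python3 -c "
from fit import *
s=camera('scene');p=camera('wrist');save(s,'s9')
o=get_obs();print(fit('upper_cup',[p],o['eef_pos'][:2],o['eef_pos'][2]-.0427))"
```

```text
t 18.00 tcp [ 587.7 -235.5  118.9] yaw_y 9.54 deg zaxis [ 0.008 -0.003 -1.   ] w 57.5 gf 63.8 F [ 1.1 -0.8 -0.4] q [-0.38  0.56  0.19  1.19  0.    1.02]
([np.float64(0.5885), np.float64(-0.2354)], np.float64(0.03))
```

View pics/s9.png

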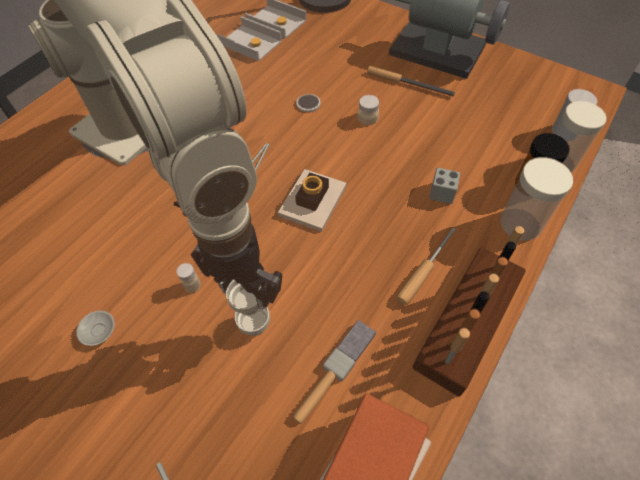

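Only the upper cup came off; the lower one still stands at (252,320), and the collar sits on the charcoal at (313,186). I carry the cup over high.

{"method": "drive_tool", "body": {
  "increments": [
    [[0,0,25],[0,0,0],0.4],
    [[-4,18,20],[0,0,0],0.4],
    [[-9,37,0],[0,0,0],0.4],
    [[-9,37,0],[0,0,0],0.4],
    [[-9,37,0],[0,0,0],0.4],
    [[-9,37,0],[0,0,0],0.4],
    [[-9,37,0],[0,0,0],0.4],
    [[-9,37,0],[0,0,0],0.4]
  ]
}}

```text
clock: 18.82
eef_pos: [0.5249, 0.0071, 0.157]
tool_rot: [0.646, 0.763, -0.001, -0.001]
ft_force: [0.7, 1.1, -1.1]
grip_width: 0.0578
grasp_force: 64.1
```

{"method": "drive_tool", "body": {
  "increments": [
    [[-9,37,0],[0,0,0],0.4],
    [[-9,37,0],[0,0,0],0.4],
    [[-9,37,0],[0,0,0],0.4],
    [[-7,34,0],[0,0,0],0.4],
    [[-4,20,0],[0,0,0],0.4],
    [[0,0,0],[0,0,0],0.4],
    [[0,0,0],[0,0,0],0.4]
  ]
}}

```text
clock: 19.4
eef_pos: [0.4875, 0.1713, 0.1572]
tool_rot: [0.645, 0.764, -0.001, -0.001]
ft_force: [-0.5, -0.7, -1.5]
grip_width: 0.0575
grasp_force: 64.1
```

```bash
python3 st.py; python3 -c "
from fit import *
p=camera('wrist')
o=get_obs();print(fit('upper_cup',[p],o['eef_pos'][:2],o['eef_pos'][2]-.0435))"
```

```text
t 19.40 tcp [487.5 171.3 157.2] yaw_y 9.70 deg zaxis [-0.003 -0.001 -1.   ] w 57.5 gf 64.1 F [-0.5 -0.7 -1.5] q [ 0.34  0.32 -0.09  1.17 -0.    1.74]
([np.float64(0.4891), np.float64(0.1714)], np.float64(0.041))
```

{"method": "drive_tool", "body": {
  "increments": [
    [[3.7,2.4,-25],[0,0,0],0.4],
    [[0,0,-30],[0,0,0],0.4],
    [[0,0,-25],[0,0,0],0.4],
    [[0,0,-18],[0,0,0],0.4],
    [[0,0,-10],[0,0,0],0.4],
    [[0,0,-3],[0,0,0],0.4],
    [[0,0,0],[0,0,0],0.4],
    [[0,0,0],[0,0,0],0.4]
  ]
}}

```text
clock: 20.17
eef_pos: [0.4935, 0.1726, 0.0486]
tool_rot: [0.646, 0.763, 0.001, 0.0]
ft_force: [-0.3, 0.2, -1.1]
grip_width: 0.0575
grasp_force: 64.1
```

{"method": "drive_tool", "body": {
  "increments": [
    [[-2.2,1.1,-8],[0,0,0],0.4],
    [[0,0,-7],[0,0,0],0.4],
    [[0,0,-4],[0,0,0],0.4],
    [[0,0,-2.5],[0,0,0],0.4],
    [[0,0,0],[0,0,0],0.4],
    [[0,0,0],[0,0,0],0.4]
  ]
}}

```text
clock: 20.67
eef_pos: [0.4904, 0.1741, 0.0262]
tool_rot: [0.646, 0.763, -0.0, 0.0]
ft_force: [-0.1, -0.5, -0.5]
grip_width: 0.0576
grasp_force: 64.2
```

{"method": "drive_tool", "body": {
  "increments": [
    [[0,0,-0.7],[0,0,0],0.4],
    [[0,0,0],[0,0,0],0.4],
    [[0,0,0],[0,0,0],0.8],
    [[0,0,0],[0,0,0],1],
    [[0,0,0],[0,0,0],1],
    [[0,0,10],[0,0,0],1],
    [[0,0,30],[0,0,0],1],
    [[0,0,40],[0,0,0],1]
  ]
}}

```text
clock: 21.33
eef_pos: [0.4876, 0.173, 0.104]
tool_rot: [0.646, 0.763, -0.003, -0.002]
ft_force: [1.4, 1.3, 0.6]
grip_width: 0.0855
grasp_force: 0.0
```

{"method": "drive_tool", "body": {
  "increments": [
    [[0,0,40],[0,0,0],1],
    [[0,0,10],[0,0,0],1],
    [[0,0,0],[0,0,0],1],
    [[0,0,0],[0,0,0],1]
  ]
}}

```text
clock: 21.67
eef_pos: [0.4908, 0.1742, 0.1566]
tool_rot: [0.646, 0.763, 0.001, 0.001]
ft_force: [-0.9, 0.0, -0.2]
grip_width: 0.0854
grasp_force: 0.0
```

```bash
python3 st.py; python3 -c "
from fit import *
p=camera('wrist');save(p,'w10')
print(fit('upper_cup',[p],(.492,.174),-.018),fit('board',[p],(.512,.056,.168)))"
```

```text
t 21.67 tcp [490.8 174.2 156.6] yaw_y 9.53 deg zaxis [ 0.002  0.001 -1.   ] w 85.4 gf 0.0 F [-0.9  0.  -0.2] q [ 0.34  0.32 -0.08  1.16 -0.    1.75]
([np.float64(0.4918), np.float64(0.1744)], np.float64(0.017)) ([np.float64(0.5126), np.float64(0.0556), np.float64(0.1743)], np.float64(0.041))
```

View pics/w10.png

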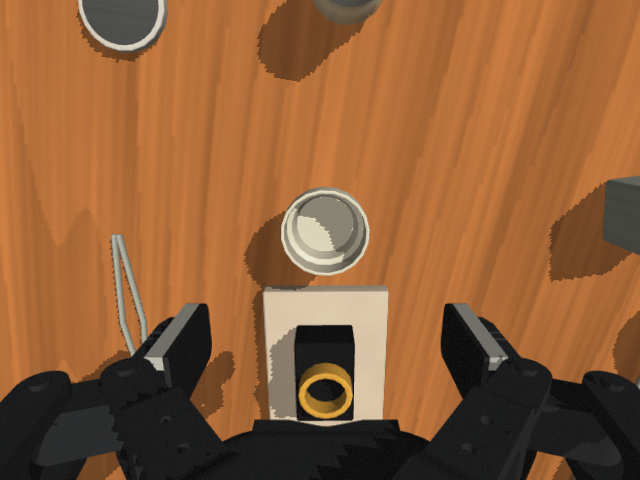

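The cup stands upright at (325,231), clear of the board edge by about 25 mm. Now the wide jar, with the grip turned 90° so the fingers straddle it along the board's edge.

{"method": "drive_tool", "body": {
  "increments": [
    [[-1,13,0],[0,0,7],1],
    [[-1,13,0],[0,0,7],1],
    [[-1,13,0],[0,0,7],1],
    [[-1,13,0],[0,0,7],1],
    [[-1,13,0],[0,0,7],1],
    [[-1,13,0],[0,0,7],1],
    [[-1,13,0],[0,0,7],1],
    [[-1,13,0],[0,0,7],1]
  ]
}}

```text
clock: 22.48
eef_pos: [0.4812, 0.278, 0.1534]
tool_rot: [0.209, 0.978, -0.001, -0.002]
ft_force: [0.6, -0.0, -1.1]
grip_width: 0.0854
grasp_force: 0.0
```

{"method": "drive_tool", "body": {
  "increments": [
    [[-1,13,0],[0,0,7],1],
    [[-1,13,0],[0,0,7],1],
    [[-1,13,0],[0,0,7],1],
    [[0,13,0],[0,0,7],1],
    [[0,7,0],[0,0,6],1],
    [[0,0,0],[0,0,0],1],
    [[0,0,0],[0,0,0],1]
  ]
}}

```text
clock: 23.07
eef_pos: [0.4784, 0.3366, 0.1536]
tool_rot: [-0.082, 0.997, -0.001, -0.002]
ft_force: [0.9, -0.3, 0.1]
grip_width: 0.0853
grasp_force: 0.0
```

```bash
python3 st.py; python3 -c "
from fit import *
p=camera('wrist');save(p,'w11')
print(fit('wide_jar',[p],(.48,.337)))"
```

```text
t 23.07 tcp [478.4 336.6 153.6] yaw_y 99.42 deg zaxis [-0.003 -0.002 -1.   ] w 85.3 gf 0.0 F [ 0.9 -0.3  0.1] q [ 0.61  0.45  0.1   1.23 -0.    0.45]
([np.float64(0.48), np.float64(0.337)], np.float64(0.0))
```

View pics/w11.png

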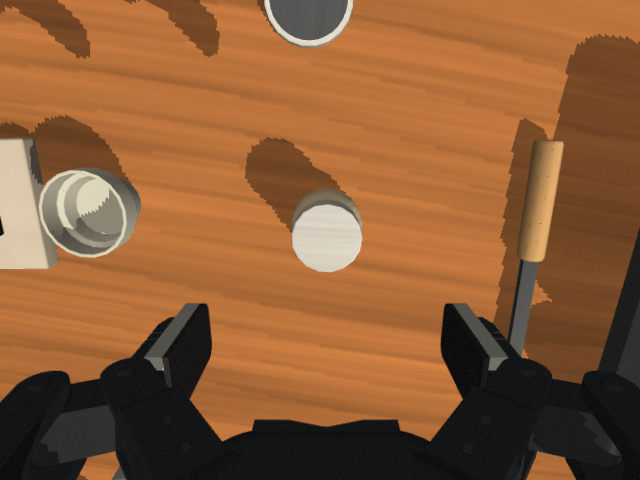

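The cap is centred at (327,237). The network missed the jar here, so I use the cap centre on the 52 mm plane.

```bash
python3 -c "
from fit import *
p=camera('wrist')
print([(d['conf'],d['bbox']) for d in silhouettes('wide_jar',p)])
print(ray(p,[[327,237],[292,237],[362,237],[327,204],[327,271]],.052))
t=camera('top');s=camera('scene')
print(fit('wide_jar',[p],(.48,.337)))"
```

```text
[(0.97, [289.9, 189.6, 360.7, 271.6])]
[[0.47929523 0.33642254 0.052     ]
 [0.48301844 0.31409879 0.052     ]
 [0.47557114 0.35874801 0.052     ]
 [0.45792409 0.33283778 0.052     ]
 [0.50242718 0.34030316 0.052     ]]
([np.float64(0.4776), np.float64(0.3357)], np.float64(0.116))
```

{"method": "drive_tool", "body": {
  "increments": [
    [[1,0,-25],[0,0,0],1],
    [[0,0,-35],[0,0,0],1],
    [[0,0,-30],[0,0,0],1],
    [[0,0,-20],[0,0,0],1],
    [[0,0,-12],[0,0,0],1],
    [[0,0,0],[0,0,0],1],
    [[0,0,0],[0,0,0],1]
  ]
}}

```text
clock: 24.0
eef_pos: [0.48, 0.3365, 0.0331]
tool_rot: [-0.083, 0.997, -0.0, -0.001]
ft_force: [0.9, 0.7, 0.1]
grip_width: 0.0856
grasp_force: 0.0
```

```bash
python3 st.py
```

```text
t 24.00 tcp [480.  336.5  33.1] yaw_y 99.50 deg zaxis [-0.001 -0.001 -1.   ] w 85.6 gf 0.0 F [0.9 0.7 0.1] q [ 0.61  0.56 -0.05  0.96 -0.    0.45]
```

{"method": "drive_tool", "body": {
  "increments": [
    [[0,0,-10],[0,0,0],1],
    [[0,0,-8],[0,0,0],1],
    [[0,0,-3],[0,0,0],1],
    [[0,0,0],[0,0,0],0.8],
    [[0,0,0],[0,0,0],0.6],
    [[0,0,0],[0,0,0],0.4],
    [[0,0,0],[0,0,0],0.3],
    [[0,0,0],[0,0,0],0.3]
  ]
}}

```text
clock: 24.67
eef_pos: [0.481, 0.3375, 0.0137]
tool_rot: [-0.083, 0.997, 0.0, 0.001]
ft_force: [0.4, -0.4, 4.6]
grip_width: 0.0484
grasp_force: 62.0
```

{"method": "drive_tool", "body": {
  "increments": [
    [[0,0,0],[0,0,0],0.3],
    [[0,0,0],[0,0,0],0.3],
    [[0,0,0],[0,0,0],0.3]
  ]
}}

```text
clock: 24.92
eef_pos: [0.4809, 0.3375, 0.0137]
tool_rot: [-0.083, 0.997, 0.0, 0.001]
ft_force: [-1.7, -0.9, 5.7]
grip_width: 0.0483
grasp_force: 62.1
```

{"method": "drive_tool", "body": {
  "increments": [
    [[0,0,12],[0,0,0],0.3],
    [[0,0,35],[0,0,0],0.3],
    [[0,0,40],[0,0,0],0.3],
    [[6,-12,30],[0,0,0],0.3],
    [[16,-33,10],[0,0,0],0.3],
    [[16,-33,0],[0,0,0],0.3],
    [[16,-33,0],[0,0,0],0.3],
    [[16,-33,0],[0,0,0],0.3]
  ]
}}

```text
clock: 25.58
eef_pos: [0.5507, 0.1918, 0.1398]
tool_rot: [-0.084, 0.997, 0.0, 0.0]
ft_force: [0.2, 1.0, -2.4]
grip_width: 0.0481
grasp_force: 62.5
```

{"method": "drive_tool", "body": {
  "increments": [
    [[16,-33,0],[0,0,0],0.3],
    [[16,-33,0],[0,0,0],0.3],
    [[16,-33,0],[0,0,0],0.3],
    [[13,-25,0],[0,0,0],0.3],
    [[0,0,0],[0,0,0],0.3],
    [[0,0,0],[0,0,0],0.3],
    [[0,0,0],[0,0,0],0.3]
  ]
}}

```text
clock: 26.17
eef_pos: [0.6108, 0.0691, 0.1389]
tool_rot: [-0.083, 0.997, 0.0, -0.001]
ft_force: [-0.0, 0.2, -0.9]
grip_width: 0.0485
grasp_force: 62.5
```

```bash
python3 st.py; python3 -c "
from fit import *
p=camera('wrist');save(p,'w12')
o=get_obs();print(fit('wide_jar',[p],o['eef_pos'][:2],o['eef_pos'][2]-.0137))"
```

```text
t 26.17 tcp [610.8  69.1 138.9] yaw_y 99.51 deg zaxis [-0.001  0.    -1.   ] w 48.5 gf 62.5 F [-0.   0.2 -0.9] q [ 0.11  0.52  0.17  1.23  0.   -0.05]
([np.float64(0.6099), np.float64(0.0683)], np.float64(0.145))
```

View pics/w12.png

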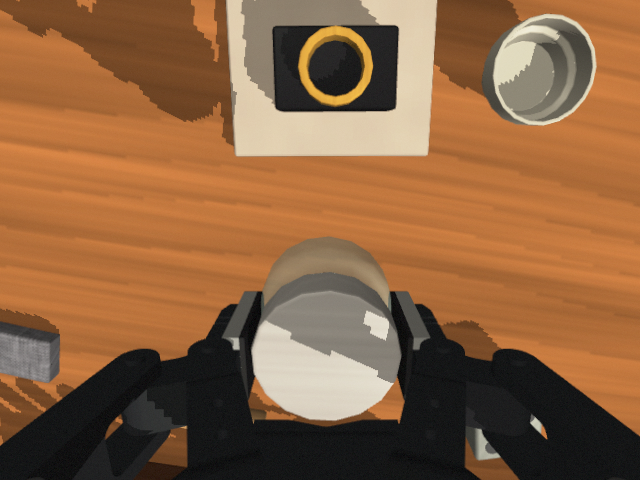

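The jar is held upright at (325,345), and the board's far edge is straight ahead of it at row 155. I lower it.

{"method": "drive_tool", "body": {
  "increments": [
    [[2,4.4,-20],[0,0,0],0.3],
    [[0,0,-30],[0,0,0],0.3],
    [[0,0,-28],[0,0,0],0.3],
    [[0,0,-15],[0,0,0],0.3],
    [[0,0,-8],[0,0,0],0.3],
    [[0,0,0],[0,0,0],0.3],
    [[0,0,0],[0,0,0],0.3]
  ]
}}

```text
clock: 26.85
eef_pos: [0.6134, 0.0743, 0.039]
tool_rot: [-0.084, 0.996, 0.0, 0.0]
ft_force: [0.6, -0.4, -1.6]
grip_width: 0.0484
grasp_force: 62.5
```

{"method": "drive_tool", "body": {
  "increments": [
    [[-0.6,-0.8,-10],[0,0,0],0.3],
    [[0,0,-8],[0,0,0],0.3],
    [[0,0,-4],[0,0,0],0.3],
    [[0,0,-2.5],[0,0,0],0.3],
    [[0,0,0],[0,0,0],0.3],
    [[0,0,0],[0,0,0],0.3]
  ]
}}

```text
clock: 27.35
eef_pos: [0.6129, 0.0725, 0.0141]
tool_rot: [-0.083, 0.997, -0.0, 0.0]
ft_force: [0.5, 0.4, -1.4]
grip_width: 0.0483
grasp_force: 62.5
```

{"method": "drive_tool", "body": {
  "increments": [
    [[0,0.5,-0.6],[0,0,0],0.3],
    [[0,0,0],[0,0,0],0.3],
    [[0,0,0],[0,0,0],0.8],
    [[0,0,0],[0,0,0],1],
    [[0,0,0],[0,0,0],1],
    [[0,0,0],[0,0,0],1],
    [[0,0,15],[0,0,0],1],
    [[0,0,35],[0,0,0],1]
  ]
}}

```text
clock: 28.02
eef_pos: [0.6084, 0.0727, 0.0586]
tool_rot: [-0.083, 0.997, -0.0, -0.006]
ft_force: [0.1, -0.3, 0.1]
grip_width: 0.0857
grasp_force: 0.0
```

{"method": "drive_tool", "body": {
  "increments": [
    [[0,0,40],[0,0,0],1],
    [[0,0,40],[0,0,0],1],
    [[0,0,15],[0,0,0],1],
    [[-35,-10,0],[0,0,0],1],
    [[-40,-10,0],[0,0,0],1],
    [[-20,-5,0],[0,0,0],1],
    [[0,0,0],[0,0,0],1],
    [[0,0,0],[0,0,0],1]
  ]
}}

```text
clock: 28.68
eef_pos: [0.5172, 0.048, 0.159]
tool_rot: [-0.083, 0.997, 0.0, 0.001]
ft_force: [0.0, -0.3, 1.1]
grip_width: 0.0854
grasp_force: 0.0
```

```bash
python3 st.py; python3 -c "
from fit import *
s=camera('scene');save(s,'s13');p=camera('wrist');t=camera('top')
print('wj',fit('wide_jar',[s],(.612,.073)),'nj',fit('narrow_jar',[s],(.436,-.236)))
M['lower_cup']=cyl([(.03,.03),(.03,.046)])
print('lc',fit('lower_cup',[t],(.585,-.234)), fit('lower_cup',[s],(.585,-.234)))
print('wj top',fit('wide_jar',[t],(.612,.073)))
print('cup top',fit('upper_cup',[t],(.492,.174),-.018))
"
```

```text
t 28.68 tcp [517.2  48.  159. ] yaw_y 99.51 deg zaxis [ 0.001  0.    -1.   ] w 85.4 gf 0.0 F [ 0.  -0.3  1.1] q [ 0.09  0.32 -0.08  1.17  0.   -0.07]
wj ([np.float64(0.6117), np.float64(0.071)], np.float64(0.09)) nj ([np.float64(0.436), np.float64(-0.236)], np.float64(0.0))
lc ([np.float64(0.5845), np.float64(-0.2331)], np.float64(0.026)) ([np.float64(0.5847), np.float64(-0.234)], np.float64(0.042))
wj top ([np.float64(0.612), np.float64(0.073)], np.float64(0.474))
cup top ([np.float64(0.492), np.float64(0.174)], np.float64(0.0))
```

View pics/s13.png

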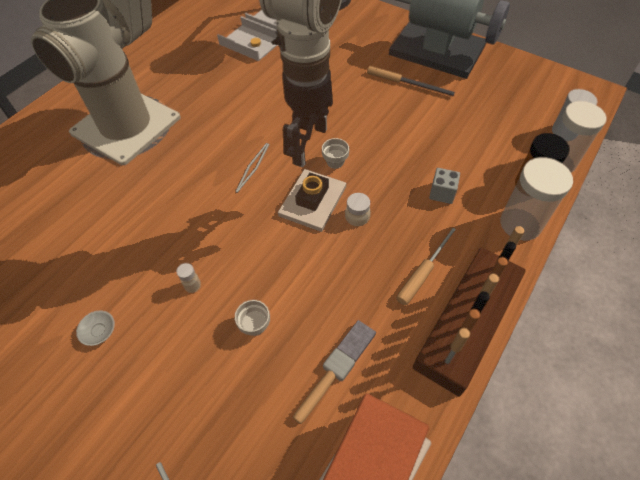

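The scene view shows everything in place: collar on charcoal on board (313,188), cup (335,152), wide jar (358,208). The lower cup and the bystanders have not moved, and the arm is clear.

```bash
python3 -c "
from workcell import job_done
print(job_done())"
```

```text
the job is handed in; nothing more can be done
None
```

The soldering station is set up as asked and handed in: by the camera fits everything sits within about 2 mm of its target, the lower cup has not moved, and the narrow jar, screwdriver and brush look undisturbed in the last picture; the judge returned no verdict.

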